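# Serve a scone with the tongs

## Robot

A 7-joint arm with a two-finger parallel gripper is mounted at the origin on the work surface. World frame = base frame: x ahead of the robot, y to its left, z up, the work surface at z = 0. Lengths are in m, angles in degrees, forces in N, time in s.
With the tool pointing down it reaches from about 0.425 to 0.875 m from the base axis. Payload 4.7 kg.
Tool frame: the origin (TCP) lies midway between the tips of the shut fingers; the grasp point (between the pads) lies 19 mm behind it; z points along the fingers, y is the line along which they close (so a half turn about z gives the same grasp; the last joint's range is limited). The gripper opens to 87 mm and grips with 3 to 60 N. Pads are 19 mm wide; open, the fingers measure 117 mm over their backs; the gripper's body (75 mm by 190 mm) begins 51 mm behind the grasp point.
Start: joints at [-63.421, 18.392, -4.016, 83.108, 1.295, 78.541, -3.26], TCP at [0.283, 0.585, 0.191] pointing down, gripper open.
Joint ranges: [-163.93, 163.93], [-17.29, 119.83], [-79.2, 71.16], [3.27, 140.29], [-89.18, 269.18], [5.43, 117.66], [-154.24, 154.24]. Speed limits (degrees/s): [147.25, 147.25, 180, 180, 180, 180, 180].

## Interface

Orientations are given as [roll, pitch, yaw] about the fixed x, y, z axes, in that order (R = Rz(yaw) Ry(pitch) Rx(roll)).
In Python, from cell import env, viewer, boxes_of, masks_of gives the robot as it stands. The module is installed in compiled form; this text tells all that it offers.
- The arm moves only by the tool apply_moves, never from a script. Its argument "moves" is a list of rows, each a list of 7 numbers: the shift along the tool's x, y, z scaled (see below), then the turn, a rotation vector about the tool's x, y, z scaled (see below), then the opening, from 0 (shut) to 1 (fully open). A call has 1 to 20 rows; each row is the pose to reach, as a shift and turn from the pose commanded when the call began, along the tool's axes at that moment; what a row does not reach only later rows make up. The controller multiplies each number of a shift by 0.2 m and each number of a turn by 1.5 rad. A row lasts 1/10 s, in which the tool goes at most 50 mm and 8.59 degrees, less where a joint would pass 70% of its speed; a pose out of reach is approached as far as the arm can. A call with a number of a shift or a turn outside -1 to 1 is refused whole. A call with a gripper value outside its range is refused whole. The fingers move at their own pace and stop on an object; "grip_force" is the grip in N (left out, the last holds). Time passes only in rows, so rows that repeat a pose let the fingers close. It gives the time, the measured TCP pose, the force, the opening and the grip force at its end, in the units of the state.
- env.get_obs(): the state, without advancing time (a new reading comes with each control period).
- viewer.read_camera(name): name is "scene" or "side" or "wrist"; returns the picture (384x512x3 uint8, red, green, blue); there is no depth.
- viewer.get_calibration(name): a dict with "fov_y" (degrees; the focal length in pixels is half the picture's height over the tangent of half this angle, whatever the lens; pixels are square), "cx", "cy" (the principal point, pixels), "k1" (the pictures are not rectified: a ray, as slopes to the right and down, at radius r is drawn at 1 + k1 r^2 times it, then the intrinsics apply), "position" and "orientation" of the camera in the world. Camera axes: x right, y up, looking along -z (the intrinsics and any distortion apply to the point x, -y, -z); pixel columns grow to the right and rows downward; lengths in m; the calibration is good to about 2 mm. A picture is of the moment at which its call begins: read the wrist's pose just before it. get_calibration takes no time and is no camera call; for the wrist camera it gives the pose at the moment of the call.
- env.sign_off(): hands the job in; it is judged then, once.
Trained networks look in the newest picture that a camera, given by its name, has taken for a name from the list of things; names that differ only in an ending like _2 or _b are one class to them, and where a whole thing is asked for, a point or a joint stands for the part that bears it (a point fixed in the world has none). Each returns a list of dicts, best first, with "conf" (0 to 1); they miss things now and then, are a little off and sometimes report something else, mostly with a low value. They report only what shows in the picture. A call takes as long as a camera call. They do not tell look-alikes from the thing itself.
- boxes_of(camera, target): "location" ([column, row] in pixels, amid what is visible of it).
- masks_of(camera, target): "pixels" (384x512 bool, what is visible of it) and "location" ([column, row] in pixels, amid what is visible of it).
The state is a dict: "time_s": time; "qpos": joint angles; "joint_velocities": joint speeds; "effort": joint torques, N m; "tool_pos": TCP position; "tool_rot": TCP orientation; "force": force on the tool from outside, world axes, zero at the start; "wrist_torque": the same for the moment, N m; "grip_width": finger opening in m; "grasp_force": force on a finger pad.
Only numpy, scipy, OpenCV 4.12 (cv2) and the standard library are available. Lean on these libraries where they do the work, as an engineer would, in place of code of your own. Each camera call takes 0.05 s, during which the arm holds its last target. There are 200 camera calls.

## Task

A customer at the gift shop's counter wants the plain round scone. Lift the clear lid of the bakery case open until it rests back on its stop and leave it open, then take the tongs out of their holder and use them, never your fingers, to pick the scone out of the case. Finish while holding it still in the tongs, over the middle of the small plate and lifted well clear of it, and leave the other bakes and everything else on the counter where they are.

Things in the scene. Friction and masses are not known exactly. Their poses are not given: they have to be found in the camera images.
- case: Bakery case: open-topped light wood box, 165 (x) by 310 (y) by 70 mm high, walls and floor 8 mm thick, fixed to the counter. Origin: centre of its underside; x points from its front (robot side) to its hinge side, y along its length. Its inner floor is 8 mm above the origin. The three bakes lie on it in one row along y, about 90 mm apart, in any order.
- lid (a joint): Opening angle of the case's clear acrylic, wood-edged lid (rad): 0 shut, 1.92 (about 110 degrees) lying back on its stop. The lid is 165 by 310 by 5 mm, about 0.36 kg, hinged along the far (+x) upper edge of the case; the hinge is lightly damped, and gravity makes it fall shut before upright and fall back on the stop past upright.
- lid_handle (a point): Middle of the lid's steel bar handle: a round bar 12 mm thick and 100 mm long, parallel to the case's y axis, its axis 40 mm above the lid's upper face, on a post at each end (82 mm free between the posts). Shut, it lies 20 mm behind the lid's front edge and 115 mm above the counter. It turns with the lid.
- lid_hinge (a point): Point on the lid's hinge axis (parallel to the case's y), middle of its length, 70.5 mm above the counter. The handle bar's axis is 145 mm in front of it and 45 mm above it when the lid is shut.
- holder: Tong holder, an open upright dark wood box 42 (x) by 106 (y) by 100 mm high, walls and floor 4 mm, fixed to the counter; origin centre of its underside. The tongs stand in it, bend up, spreading along its y. It stands to one side of the case and the plate to the other; the sides swap.
- tongs: One-piece steel spring tongs, 173 mm long, 100 g, upright in the holder, bend on top. Origin: on the middle line where the two arms start under the bend (bend top 16 mm above it, tips 157 mm below). z points to the bend, y is the direction the arms spread and close. Arms: flat, 22 mm wide, 3 mm thick, starting 14 mm either side of the origin, each leaning outwards 0.21 rad at rest.
- tongs_grip (a point): Point between the arms, 45 mm below the tongs' origin, 16 mm above the holder's rim. At rest the arms measure 50 mm over their outsides here, and 44 mm at 30 mm below the origin. Squeezed, each arm turns about its top end, so the paddles close about 3.5 times as far as the arms do here. The spring resists with about 5 N a side here at first, 6 to 7 N with the paddles 50 mm apart.
- tongs_tips (a point): Middle between the tongs' tips, 157 mm below their origin at rest. Each arm ends in a flat paddle 28 mm wide and 35 mm long; at rest the paddles stand 77 mm (upper end) to 85 mm (tips) apart inside; they are upright and parallel when about 50 mm apart, and spring open when the arms are let go.
- scone: The wanted bake: plain round domed scone, 50 mm across, 38.5 mm high, upright sides up to 28 mm, no hole, about 55 g. Origin: centre of its underside.
- scone_mid (a point): Middle of the scone, 19 mm above the centre of its underside.
- oat_slice: Another bake, to be left: oblong oat slice 62 by 32 by 22 mm high. Origin: centre of its underside.
- ring_bake: Another bake, to be left: ring 58 mm across with an 18 mm hole, 24 mm high. Origin: centre of its underside.
- plate: Small round white plate, 144 mm across, 16 mm high, loose on the counter. Origin: centre of its underside.
- jam_jar: Bystander: jam jar, 62 mm across, 85 mm high. Origin: centre of its underside.
- tea_tin: Bystander: square tea tin 75 by 75 by 120 mm high. Origin: centre of its underside.
- mug: Bystander: white mug, 78 mm across, 90 mm high. Origin: centre of its underside.
- bell: Bystander: steel counter bell, 72 mm across, 45 mm high. Origin: centre of its underside.
- card_reader: Bystander: black card reader 150 by 75 by 22 mm. Origin: centre of its underside.
There are look-alikes about, which are no part of the job. Several things look just like the plate: the one meant starts farthest to the robot's left. Leave any red look-alike of the tongs alone.

How it is judged (in metres and radians):
On the way, in this order (a step that is already met when the one before it is completed fails the run):
1. the lid lies back on its stop (value of joint lid above 1.85 rad), for 0.2 s.
2. the gripper holds the tongs, tips lifted clear of the holder (height (world z) of tongs above 0.26 m and contact force between tongs and the fingers above 1 N), for 0.2 s.
3. the scone is lifted clear of the case in the tongs (height (world z) of scone above 0.075 m and contact force between scone and tongs above 0.3 N), for 0.2 s.
At the end, for the whole second after the job is handed in: The gripper holds the tongs (over 1 N) and the tongs hold the scone (over 0.3 N), still (under 30 mm/s), its middle within 50 mm of the plate's centre seen from above and more than 45 mm above the counter, neither scone nor tongs touching the plate; the lid is still back on its stop (over 1.8 rad) (contact force between tongs and the fingers above 1 N and contact force between scone and tongs above 0.3 N and height (world z) of scone_mid above 0.045 m and contact force between each of scone, tongs and plate below 0.05 N and horizontal distance between scone_mid and plate below 0.05 m and linear speed of scone below 0.03 m/s and value of joint lid above 1.8 rad); the arm keeps its last pose, push and grip.
It fails at once if the fingers or arm touch a bake (contact force between any of scone, oat_slice, ring_bake and the fingers above 0.2 N or contact force between any of scone, oat_slice, ring_bake and the arm above 0.2 N).
It fails at once if another bake is moved from its place (distance of any of oat_slice, ring_bake from where it was at the start of the episode above 0.02 m).
It fails at once if a bystander or the plate is moved (distance of any of jam_jar, tea_tin, mug, bell, card_reader, plate from where it was at the start of the episode above 0.03 m).
It also fails if it takes over 72 s, if anything falls off the work surface, if the arm or the gripper's body presses on something with over 40 N, if the wrist force passes 120 N, or if a joint passes its speed limit or range.

## Working session

There is one attempt and no reset: what is moved stays moved. The work goes in short steps, Python scripts to look and compute and a tool call to move; the robot and the scene stay as the last step left them, time stands still between calls to the robot, and variables do not carry over. Pictures are saved under pics/ and viewed, at most 10 in all, crops included, and the job is handed in when it is done.

Besides the shell and the picture viewer there is one more tool, called after "Emit:" as name(argument=value, ...), one argument or row to a line, values as JSON. apply_moves: Moves the arm, as the interface text tells. Shifts and turns lie within -1 to 1; 1 stands for 0.2 m of shift or 1.5 rad of turn. Its arguments: {"type":"object","properties":{"moves":{"type":"array","items":{"type":"array","items":{"type":"number","minimum":-1,"maximum":1}}},"grip_force":{"type":"number"}},"required":["moves"]}

```bash
mkdir -p pics; cat > h.py <<'E'
import numpy as np, cv2
from scipy.spatial.transform import Rotation as R
from cell import env, viewer, boxes_of, masks_of
def rot(o): 
    o=np.array(o,float)
    return R.from_quat(o).as_matrix() if o.size==4 else (o.reshape(3,3) if o.size==9 else R.from_euler('xyz',o,degrees=True).as_matrix())
def ray(c,px):
    f=192/np.tan(np.radians(c['fov_y'])/2)
    d=np.array([(px[0]-c['cx'])/f,(px[1]-c['cy'])/f]); u=d.copy()
    for _ in range(30): u=d/(1+c['k1']*(u@u))
    v=rot(c['orientation'])@np.array([u[0],-u[1],-1]); return np.array(c['position']),v
def at_z(c,px,z):
    p,v=ray(c,px); return p+v*(z-p[2])/v[2]
def proj(c,P):
    f=192/np.tan(np.radians(c['fov_y'])/2)
    q=rot(c['orientation']).T@(np.array(P)-np.array(c['position'])); u=np.array([q[0],-q[1]])/-q[2]
    u=u*(1+c['k1']*(u@u)); return np.array([c['cx'],c['cy']])+f*u
def tri(rays):
    A=np.zeros((3,3));b=np.zeros(3)
    for p,v in rays:
        v=v/np.linalg.norm(v);M=np.eye(3)-np.outer(v,v);A+=M;b+=M@p
    return np.linalg.solve(A,b)
def save(name,im): cv2.imwrite('pics/'+name,im[:,:,::-1])
E
python3 - <<'E'
from h import *
np.set_printoptions(precision=3,suppress=True)
ims=[]
for n in ['scene','side']:
    c=viewer.get_calibration(n); print(n,c)
    im=viewer.read_camera(n); ims.append(im)
    for t in ['case','lid','lid_handle','holder','tongs','scone','oat_slice','ring_bake','plate']:
        print(t,[(np.round(b['location']).tolist(),round(b['conf'],2)) for b in boxes_of(n,t)[:5]])
save('a.png',cv2.resize(ims[0],(800,600)));save('b.png',cv2.resize(ims[1],(800,600)))
print(env.get_obs())
E
```

```text
scene {'fov_y': 52.5088800403863, 'cx': 255.73268178829952, 'cy': 192.8109092334401, 'k1': 0.03459460815533258, 'position': array([ 1.16 , -0.433,  1.347]), 'orientation': array([30.619,  0.67 , 56.35 ])}
case [([254.0, 189.0], 0.74), ([197.0, 238.0], 0.65), ([335.0, 213.0], 0.4)]
lid [([254.0, 183.0], 0.6)]
lid_handle [([255.0, 190.0], 0.87), ([328.0, 143.0], 0.18)]
holder [([322.0, 158.0], 0.91)]
tongs [([294.0, 138.0], 0.77), ([326.0, 144.0], 0.71)]
scone []
oat_slice []
ring_bake []
plate [([133.0, 261.0], 0.85), ([194.0, 236.0], 0.82), ([144.0, 212.0], 0.61)]
side {'fov_y': 57.18479467913198, 'cx': 261.76322654906625, 'cy': 189.44610789890154, 'k1': -0.10810816295829159, 'position': array([0.48 , 0.841, 1.035]), 'orientation': array([  44.935,    0.812, -176.583])}
case [([271.0, 216.0], 0.77)]
lid []
lid_handle [([271.0, 215.0], 0.64)]
holder [([262.0, 294.0], 0.8), ([257.0, 277.0], 0.74)]
tongs [([260.0, 280.0], 0.62), ([295.0, 260.0], 0.53)]
scone []
oat_slice [([270.0, 215.0], 0.18)]
ring_bake []
plate [([260.0, 282.0], 0.72), ([272.0, 169.0], 0.66), ([279.0, 131.0], 0.66)]
{'time_s': 1.0, 'qpos': array([-63.419,  18.39 ,  -4.015,  83.106,   1.296,  78.542,  -3.257]), 'joint_velocities': array([ 0.1  , -0.033,  0.057,  0.028, -0.023,  0.056,  0.012]), 'effort': array([  0.   , -49.112,  -0.403, -31.278,  -0.064,   0.034,   0.   ]), 'tool_pos': array([0.283, 0.585, 0.192]), 'tool_rot': array([179.994,   0.004, 154.23 ]), 'force': array([-0.066, -0.621, -0.212]), 'wrist_torque': array([-0.009,  0.082, -0.028]), 'grasp_force': 0.0, 'grip_width': 0.08707931249013715}
```

View pics/a.png

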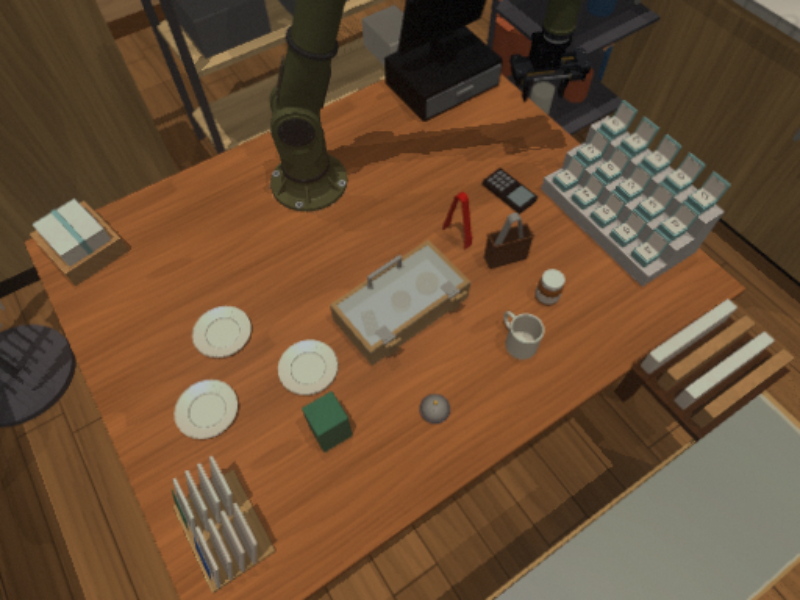

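View pics/b.png

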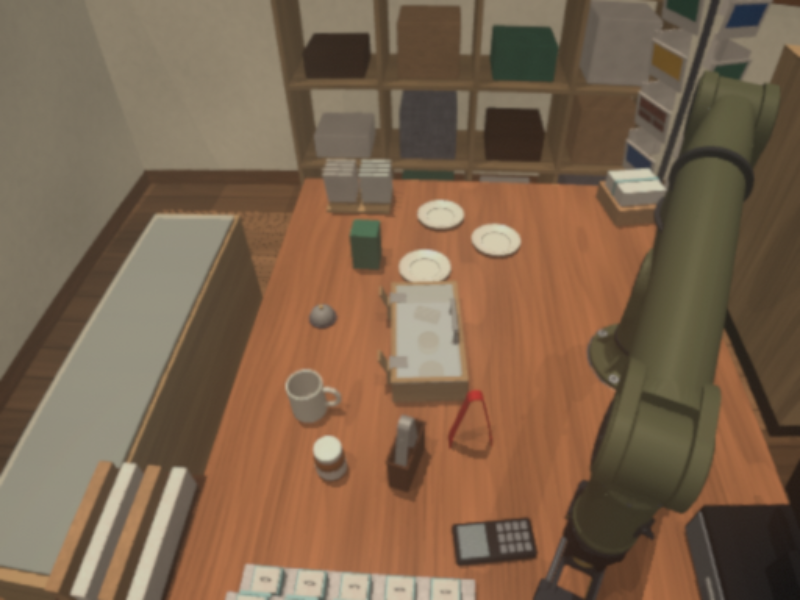

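```bash
python3 - <<'E'
from h import *
np.set_printoptions(precision=3,suppress=True)
C={n:viewer.get_calibration(n) for n in['scene','side']}
def best(n,t,near):
    L=masks_of(n,t); 
    return min(L,key=lambda b:np.hypot(*(np.array(b['location'])-near))) if L else None
zs=dict(lid_handle=.115,tongs=.2,holder=.08,plate=.012,case=.07,jam_jar=.085,mug=.09,bell=.03,tea_tin=.12,card_reader=.02)
near={'scene':dict(lid_handle=(246,175),tongs=(328,145),holder=(325,158),plate=(197,236),case=(256,192),jam_jar=(352,183),mug=(335,213),bell=(278,261),tea_tin=(209,269),card_reader=(326,121)),
'side':dict(lid_handle=(291,205),tongs=(259,275),holder=(260,290),plate=(272,171),case=(274,218),jam_jar=(211,292),mug=(196,253),bell=(206,202),tea_tin=(235,156),card_reader=(316,346))}
for n in C:
  viewer.read_camera(n)
  for t,z in zs.items():
    b=best(n,t,near[n][t])
    if b is None: print(n,t,None);continue
    ys,xs=np.nonzero(b['pixels'])
    W=np.array([at_z(C[n],(x,y),z)[:2] for x,y in zip(xs,ys)])
    (c,s,a)=cv2.minAreaRect(W.astype(np.float32)*1000)
    _,_,vt=np.linalg.svd(W-W.mean(0),full_matrices=False)
    print(n,t,round(b['conf'],2),np.round(b['location']),len(xs),'mean',W.mean(0),'rect',np.array(c)/1000,np.array(s)/1000,round(a,1),'pca',round(np.degrees(np.arctan2(vt[0,1],vt[0,0])),1))
E
```

```text
scene lid_handle 0.56 [252. 188.] 3096 mean [ 0.524 -0.032] rect [ 0.521 -0.028] [0.174 0.303] 5.2 pca -85.2
scene tongs 0.43 [326. 146.] 153 mean [0.559 0.257] rect [0.568 0.255] [0.045 0.103] 24.7 pca -70.6
scene holder 0.91 [324. 157.] 570 mean [0.546 0.288] rect [0.543 0.291] [0.146 0.103] 74.5 pca -83.4
scene plate 0.69 [195. 237.] 1020 mean [ 0.518 -0.293] rect [ 0.519 -0.293] [0.139 0.137] 59.4 pca -121.6
scene case 0.64 [254. 194.] 3948 mean [ 0.519 -0.024] rect [ 0.514 -0.019] [0.215 0.335] 4.7 pca -83.3
scene jam_jar 0.88 [352. 184.] 370 mean [0.697 0.292] rect [0.697 0.293] [0.068 0.108] 28.2 pca -62.3
scene mug 0.68 [334. 214.] 565 mean [0.762 0.152] rect [0.765 0.154] [0.086 0.122] 54.7 pca -40.4
scene bell 0.6 [276. 261.] 303 mean [ 0.781 -0.106] rect [ 0.78  -0.106] [0.068 0.067] 56.1 pca -18.6
scene tea_tin 0.78 [208. 269.] 806 mean [ 0.704 -0.33 ] rect [ 0.702 -0.33 ] [0.083 0.118] 88.6 pca -10.9
scene card_reader 0.91 [325. 121.] 485 mean [0.363 0.447] rect [0.364 0.446] [0.152 0.084] 6.4 pca 8.5
side lid_handle 0.83 [270. 213.] 2986 mean [0.503 0.037] rect [0.506 0
[... 230 characters left out ...]
ide plate 0.9 [273. 170.] 546 mean [ 0.521 -0.299] rect [ 0.522 -0.303] [0.14  0.124] 2.6 pca 169.5
side case 0.65 [272. 218.] 3741 mean [0.508 0.023] rect [0.519 0.008] [0.197 0.365] 4.6 pca 95.3
side jam_jar 0.69 [212. 295.] 491 mean [0.676 0.338] rect [0.675 0.336] [0.06  0.096] 9.9 pca 109.6
side mug 0.55 [195. 253.] 781 mean [0.74  0.198] rect [0.744 0.197] [0.098 0.13 ] 46.0 pca 120.6
side bell 0.78 [203. 203.] 176 mean [ 0.769 -0.078] rect [ 0.77  -0.078] [0.059 0.071] 9.0 pca 108.5
side tea_tin 0.61 [233. 155.] 630 mean [ 0.673 -0.255] rect [ 0.677 -0.258] [0.084 0.214] 5.6 pca 99.7
side card_reader 0.89 [315. 346.] 1337 mean [0.363 0.458] rect [0.362 0.456] [0.15  0.078] 7.0 pca 8.3
```

Emit:
apply_moves(
  moves=[
    [0, 0, -1, 0, 0, 0, 1],
    [0, 0, -1, 0, 0, 0, 1],
    [0, 0, -1, 0, 0, 0, 1],
    [-0.7, -0.78, -1, 0, 0, 0, 1],
    [-0.7, -0.78, -1, 0, 0, 0, 1],
    [-0.7, -0.78, -1, 0, 0, 0, 1],
    [-0.7, -0.78, -1, 0, 0, 0, 1],
    [-0.7, -0.78, -1, 0, 0, 0, 1],
  ],
)

```text
time_s: 2.9
tool_pos: [0.344, 0.379, 0.3943]
tool_rot: [179.8, 0.2, 153.8]
force: [0.2, -0.1, 0.7]
grip_width: 0.087
grasp_force: 0.0
```

Emit:
apply_moves(
  moves=[
    [-0.7, -0.78, 0, 0, 0, 0, 1],
    [-0.7, -0.78, 0, 0, 0, 0, 1],
    [-0.7, -0.78, 0, 0, 0, 0, 1],
    [-0.7, -0.78, 0, 0, 0, 0, 1],
    [-0.7, -0.78, 0, 0, 0, 0, 1],
  ],
)

```text
time_s: 3.4
tool_pos: [0.4011, 0.1766, 0.3923]
tool_rot: [179.9, 0.1, 153.7]
force: [0.4, -0.1, -0.1]
grip_width: 0.087
grasp_force: 0.0
```

Emit:
apply_moves(
  moves=[
    [-0.7, -0.78, 0, 0, 0, 0.69, 1],
    [-0.7, -0.78, 0, 0, 0, 0.69, 1],
    [-0.7, -0.78, 0, 0, 0, 0.69, 1],
    [-0.7, -0.78, 0, 0, 0, 0.69, 1],
    [-0.7, -0.78, 0, 0, 0, 0.69, 1],
    [-0.7, -0.78, 0, 0, 0, 0.69, 1],
    [-0.7, -0.78, 0, 0, 0, 0.69, 1],
    [-0.7, -0.78, 0, 0, 0, 0.69, 1],
  ],
)

```text
time_s: 4.2
tool_pos: [0.4576, -0.0178, 0.3914]
tool_rot: [180.0, -0.0, 95.0]
force: [0.1, 0.4, 0.3]
grip_width: 0.0871
grasp_force: 0.0
```

```bash
python3 - <<'E'
from h import *
np.set_printoptions(precision=4,suppress=True)
o=env.get_obs();print(o['tool_pos'],o['tool_rot'],o['qpos'])
c=viewer.get_calibration('wrist');print(c)
im=viewer.read_camera('wrist');save('c.png',im)
for t in ['lid_handle','holder','tongs','scone','oat_slice','ring_bake','plate']:
    print(t,[(np.round(b['location']).tolist(),round(b['conf'],2)) for b in boxes_of('wrist',t)[:5]])
E
```

```text
[ 0.4576 -0.0178  0.3914] [179.9996  -0.0084  94.9582] [-29.0752  -7.9332  24.4735  88.3645   3.3088  98.8489   0.659 ]
{'fov_y': 65.39986738712064, 'cx': 254.46805164048536, 'cy': 189.8253214244346, 'k1': -0.03685969217686498, 'position': array([0.453 , 0.047 , 0.5839]), 'orientation': array([-14.1498,  -0.0138,   4.9992])}
lid_handle [([283.0, 143.0], 0.97)]
holder [([309.0, 0.0], 0.48)]
tongs []
scone []
oat_slice []
ring_bake []
plate [([272.0, 279.0], 0.68)]
```

View pics/c.png

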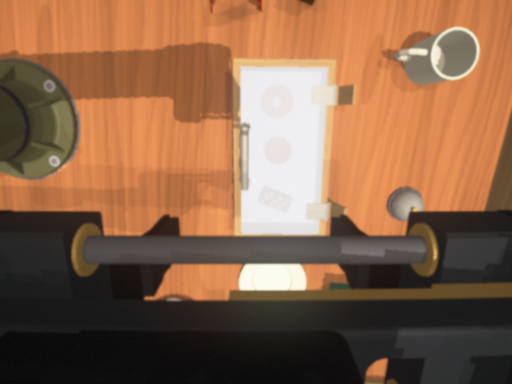

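```bash
python3 - <<'E'
from h import *
np.set_printoptions(precision=4,suppress=True)
c=viewer.get_calibration('wrist')
a=at_z(c,(245,124),.118);b=at_z(c,(244,189),.118)
print('bar',a,b,(a+b)/2,np.linalg.norm(a-b))
for p in [(234,59),(335,59),(327,234),(234,234)]: print('corner',at_z(c,p,.073))
for p in [(277,101),(278,151),(275,199)]: print('bake',at_z(c,p,.045))
print('plate',at_z(c,(272,281),.014))
# bar via threshold: dark row scan
im=viewer.read_camera('wrist')
for r in (135,155,175): print(r,[im[r,k].tolist() for k in range(234,254)])
E
```

```text
bar [0.4397 0.0311 0.118 ] [ 0.4463 -0.0708  0.118 ] [ 0.443  -0.0198  0.118 ] 0.10218976811940435
corner [0.4127 0.1298 0.073 ]
corner [0.5737 0.1445 0.073 ]
corner [ 0.6042 -0.1537  0.073 ]
corner [ 0.4341 -0.1685  0.073 ]
bake [0.4898 0.0727 0.045 ]
bake [ 0.5007 -0.0135  0.045 ]
bake [ 0.5047 -0.1033  0.045 ]
plate [ 0.5205 -0.2938  0.014 ]
135 [[224, 174, 117], [230, 184, 124], [224, 176, 119], [220, 173, 117], [219, 171, 116], [205, 161, 111], [174, 142, 109], [163, 146, 128], [180, 168, 153], [197, 186, 169], [206, 194, 176], [202, 190, 173], [190, 179, 163], [182, 173, 161], [201, 195, 192], [229, 227, 229], [237, 236, 239], [238, 237, 240], [239, 238, 240], [238, 237, 240]]
155 [[222, 172, 115], [231, 185, 124], [226, 179, 121], [222, 174, 117], [219, 170, 116], [204, 160, 111], [176, 146, 115], [171, 156, 140], [189, 177, 162], [212, 199, 182], [226, 217, 198], [227, 219, 200], [215, 203, 185], [199, 189, 174], [208, 201, 196], [229, 227, 228], [237, 236, 238], [239, 238, 240], [239, 238, 240], [239, 238, 240]]
175 [[187, 140, 95], [211, 163, 110], [216, 167, 113], [212, 164, 110], [206, 159, 108], [188, 146, 101], [156, 126, 94], [143, 127, 109], [159, 147, 132], [177, 165, 151], [191, 180, 165], [195, 183, 167], [186, 174, 160], [182, 173, 161], [202, 196, 192], [229, 227, 228], [238, 236, 239], [239, 238, 240], [239, 238, 240], [239, 238, 240]]
```

Emit:
apply_moves(
  moves=[
    [0, -0.07, 0.25, 0, 0, 0, 1],
    [0, -0.07, 0.5, 0, 0, 0, 1],
    [0, -0.07, 0.75, 0, 0, 0, 1],
    [0, -0.07, 1, 0, 0, 0, 1],
    [0, -0.07, 1, 0, 0, 0, 1],
  ],
)

```text
time_s: 5.15
tool_pos: [0.4379, -0.0202, 0.1851]
tool_rot: [-179.3, 0.0, 95.0]
force: [-0.4, 0.0, -0.0]
grip_width: 0.087
grasp_force: 0.0
```

Emit:
apply_moves(
  moves=[
    [0, 0, 0.2, 0, 0, 0, 1],
    [0, 0, 0.4, 0, 0, 0, 1],
    [0, 0, 0.46, 0, 0, 0, 1],
    [0, 0, 0.46, 0, 0, 0, 0.5],
    [0, 0, 0.46, 0, 0, 0, 0.1],
    [0, 0, 0.46, 0, 0, 0, 0],
    [0, 0, 0.46, 0, 0, 0, 0],
    [0, 0, 0.46, 0, 0, 0, 0],
  ],
  grip_force=25,
)

```text
time_s: 5.95
tool_pos: [0.4442, -0.0198, 0.1005]
tool_rot: [179.9, -0.0, 94.9]
force: [-0.4, 0.3, -0.0]
grip_width: 0.055
grasp_force: 0.0
```

```bash
cat > arc.py <<'E'
from h import *
import sys
o=env.get_obs();np.set_printoptions(precision=3,suppress=True)
print(o['tool_pos'],o['tool_rot'],o['force'],o['grip_width'],o['grasp_force'])
Rm=rot(o['tool_rot']);yaw=np.radians(5)
# lid angles -> shift relative to start of arc, tool axes, scaled
a0=np.arctan2(45,-145);r=np.hypot(45,145)/1000
for th in [0,8,16,24,32,40,48,56,64,72,80,88,96,104,108]:
    a=a0-np.radians(th); dx=r*(np.cos(a)-np.cos(a0)); dz=r*(np.sin(a)-np.sin(a0))
    d=np.array([dx*np.cos(yaw),dx*np.sin(yaw),dz]); print(th,d, (Rm.T@d)/.2)
E
python3 arc.py
```

```text
[ 0.444 -0.02   0.101] [179.889  -0.021  94.933] [-0.413  0.29  -0.013] 0.05502579132724423 0.0
0 [0. 0. 0.] [0. 0. 0.]
8 [0.008 0.001 0.02 ] [ 0.     0.039 -0.099]
16 [0.018 0.002 0.038] [ 0.     0.09  -0.191]
24 [0.031 0.003 0.055] [ 0.     0.155 -0.275]
32 [0.046 0.004 0.07 ] [ 0.    0.23 -0.35]
40 [0.063 0.005 0.083] [ 0.001  0.315 -0.413]
48 [0.081 0.007 0.093] [ 0.001  0.408 -0.464]
56 [0.101 0.009 0.1  ] [ 0.001  0.507 -0.501]
64 [0.121 0.011 0.105] [ 0.001  0.61  -0.524]
72 [0.142 0.012 0.107] [ 0.001  0.716 -0.533]
80 [0.164 0.014 0.106] [ 0.001  0.822 -0.526]
88 [0.184 0.016 0.101] [ 0.001  0.926 -0.506]
96 [0.204 0.018 0.095] [ 0.001  1.025 -0.471]
104 [0.223 0.02  0.085] [ 0.001  1.12  -0.422]
108 [0.232 0.02  0.079] [ 0.002  1.164 -0.393]
```

Emit:
apply_moves(
  moves=[
    [0, 0, 0.02, 0, 0, 0, 0],
    [0, 0, 0.02, 0, 0, 0, 0],
    [0, 0, 0.02, 0, 0, 0, 0],
    [0, 0, 0.02, 0, 0, 0, 0],
    [0, 0, 0.02, 0, 0, 0, 0],
    [0, 0, 0.02, 0, 0, 0, 0],
    [0, 0, 0.02, 0, 0, 0, 0],
    [0, 0, 0.02, 0, 0, 0, 0],
    [0, 0, 0.02, 0, 0, 0, 0],
  ],
)

```text
time_s: 6.85
tool_pos: [0.4434, -0.0199, 0.0955]
tool_rot: [180.0, -0.0, 94.9]
force: [-0.0, -0.1, 0.5]
grip_width: 0.0004
grasp_force: 0.0
```

```bash
python3 - <<'E'
from h import *
np.set_printoptions(precision=4,suppress=True)
im=viewer.read_camera('wrist');im2=viewer.read_camera('side');im3=viewer.read_camera('scene')
W=cv2.resize(im,(400,300));S=cv2.resize(im2[140:280,200:360],(400,300));T=cv2.resize(im3[130:250,180:340],(400,300))
save('d.png',np.vstack([np.hstack([W,S]),np.hstack([T,T*0])]))
for cc in ['scene','side']:
  c=viewer.get_calibration(cc); print(proj(c,env.get_obs()['tool_pos']))
E
```

```text
[245.8059 173.9697]
[289.7382 204.9345]
```

View pics/d.png

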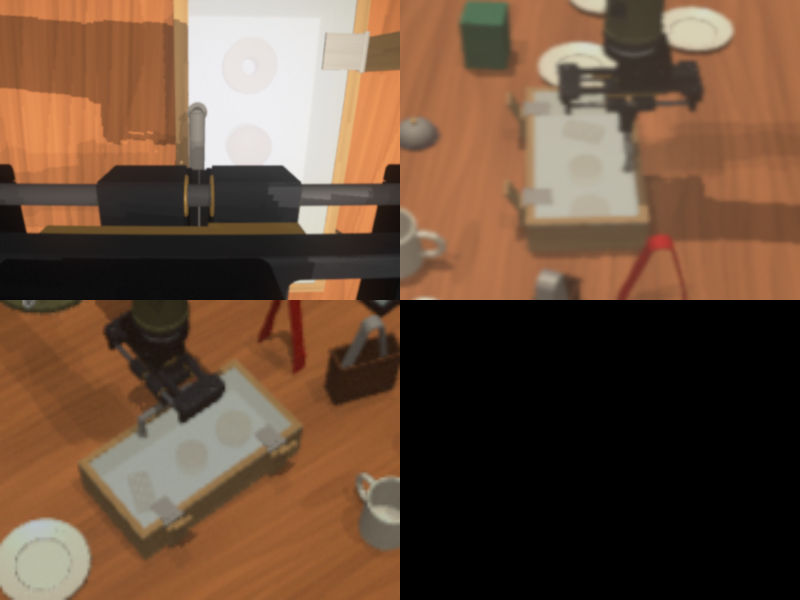

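```bash
python3 - <<'E'
from h import *
o=env.get_obs();print(o['grip_width'],o['grasp_force'],o['force'],o['qpos'])
im2=viewer.read_camera('side');im3=viewer.read_camera('scene')
k=cv2.INTER_CUBIC
S=cv2.resize(im2[170:240,255:325],(400,400),interpolation=k);T=cv2.resize(im3[140:210,210:280],(400,400),interpolation=k)
save('e.png',np.hstack([S,T]))
E
```

```text
0.0005485373204672455 0.0 [0.49250392 0.40089452 0.69714771] [-28.08010065  -3.75459123  26.5513782  118.84873999   1.85462809
  64.51421002   2.55499969]
```

View pics/e.png

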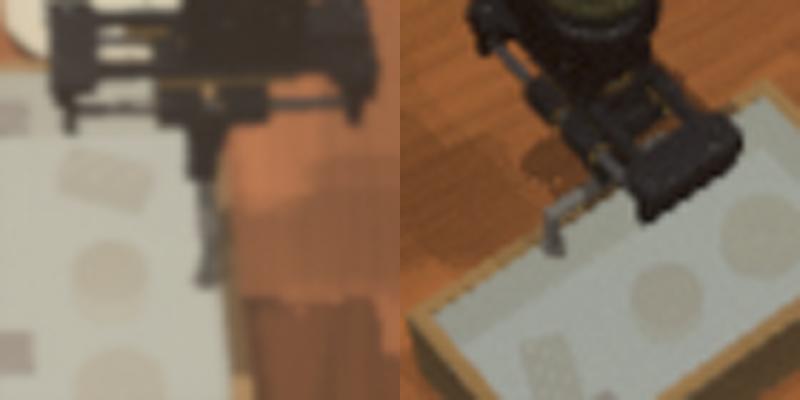

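Emit:
apply_moves(
  moves=[
    [0, 0, -0.05, 0, 0, 0, 0],
    [0, 0, -0.1, 0, 0, 0, 0],
    [0, 0, -0.1, 0, 0, 0, 0],
  ],
)

```text
time_s: 7.4
tool_pos: [0.445, -0.0198, 0.1175]
tool_rot: [179.8, -0.0, 94.9]
force: [-0.2, -0.0, -0.6]
grip_width: 0.0008
grasp_force: 0.0
```

```bash
python3 - <<'E'
from h import *
o=env.get_obs();print(o['grip_width'],o['grasp_force'],o['force'],o['tool_pos'])
c=viewer.get_calibration('side')
for P in [(.4395,.03,.115),(.447,-.07,.115),o['tool_pos']]: print(proj(c,P),proj(viewer.get_calibration('scene'),P))
im2=viewer.read_camera('side');im3=viewer.read_camera('wrist')
k=cv2.INTER_CUBIC
S=cv2.resize(im2[170:240,255:325],(400,400),interpolation=k);T=cv2.resize(im3[50:250,150:350],(400,400),interpolation=k)
save('f.png',np.hstack([S,T]))
E
```

```text
0.0008230932181312683 0.0 [-0.19336099 -0.04194121 -0.58064552] [ 0.44503425 -0.01975268  0.1175129 ]
[291.06531415 211.78523243] [255.96666854 164.37056565]
[289.05734565 191.23227742] [234.96451863 177.99702582]
[289.56495109 200.77575588] [245.86150349 171.03893436]
```

View pics/f.png

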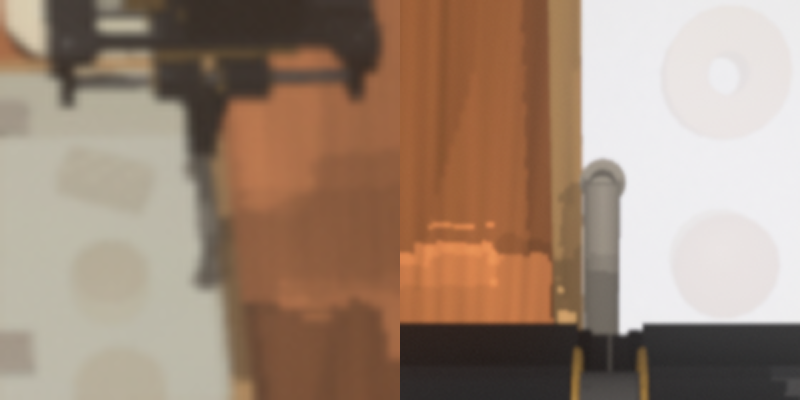

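```bash
python3 - <<'E'
from h import *
np.set_printoptions(precision=4,suppress=True)
c1=viewer.get_calibration('wrist');print(c1['position'],c1['orientation'])
c0=dict(c1);c0['position']=np.array([.453,.047,.5839]);c0['orientation']=np.array([-14.1498,-.0138,4.9992])
r0=ray(c0,(245,124));r1=ray(c1,(251.5,133))
rs=ray(viewer.get_calibration('scene'),(257,168));rd=ray(viewer.get_calibration('side'),(291.2,218))
print('wrist2',tri([r0,r1]),'scene+side',tri([rs,rd]),'all',tri([r0,r1,rs,rd]))
for r in (r0,r1,rs,rd): print(r[0]+r[1]*(.115-r[0][2])/r[1][2])
# scone & ring: wrist two views
print('ring',tri([ray(c0,(277,101)),ray(c1,(150+(725-400)/2,50+75/2))]))
print('scone',tri([ray(c0,(278,151)),ray(c1,(150+(725-400)/2,50+265/2))]))
E
```

```text
[0.439  0.045  0.3086] [-14.1385  -0.097    4.9719]
wrist2 [0.4382 0.0299 0.0549] scene+side [0.4384 0.0344 0.0863] all [0.4386 0.0326 0.0859]
[0.4399 0.0318 0.115 ]
[0.4385 0.0335 0.115 ]
[0.4557 0.0239 0.115 ]
[0.439  0.0582 0.115 ]
ring [0.4925 0.0751 0.01  ]
scone [ 0.5036 -0.0161  0.0147]
```

Emit:
apply_moves(
  moves=[
    [0, 0, -0.1, 0, 0, 0, 0.6],
    [0, 0, -0.1, 0, 0, 0, 0.6],
    [0, 0, -0.1, 0, 0, 0, 0.6],
    [0, 0, -0.1, 0, 0, 0, 0.6],
    [0, 0, -0.1, 0, 0, 0, 0.6],
    [0, 0, -0.1, 0, 0, 0, 0.6],
    [0, 0, -0.1, 0, 0, 0, 0.6],
    [0, 0, -0.1, 0, 0, 0, 0.6],
    [0, 0, 0.1, 0, 0, 0, 0.6],
    [0, 0, 0.22, 0, 0, 0, 0.6],
    [0, 0, 0.27, 0, 0, 0, 0.6],
    [0, 0, 0.27, 0, 0, 0, 0.6],
  ],
)

```text
time_s: 8.7
tool_pos: [0.4424, -0.02, 0.0604]
tool_rot: [-179.8, 0.0, 94.9]
force: [-1.0, -0.1, -0.5]
grip_width: 0.0525
grasp_force: 0.0
```

```bash
python3 - <<'E'
from h import *
np.set_printoptions(precision=4,suppress=True)
o=env.get_obs();print(o['grip_width'],o['grasp_force'],o['force'],o['tool_pos'])
for n in ['side','scene']:
  c=viewer.get_calibration(n)
  for s in (-1,1): print(n,s,proj(c,o['tool_pos']+rot(o['tool_rot'])[:,1]*s*o['grip_width']/2))
im2=viewer.read_camera('side');im3=viewer.read_camera('scene')
k=cv2.INTER_CUBIC
S=cv2.resize(im2[170:240,255:325],(400,400),interpolation=k);T=cv2.resize(im3[140:210,210:280],(400,400),interpolation=k)
save('g.png',np.hstack([S,T]))
E
```

```text
0.052460034082259514 0.0 [-0.9555 -0.0739 -0.4918] [ 0.4424 -0.02    0.0604]
side -1 [296.7338 211.1068]
side 1 [282.5132 211.5625]
scene -1 [241.8495 174.3625]
scene 1 [250.0479 183.1287]
```

View pics/g.png

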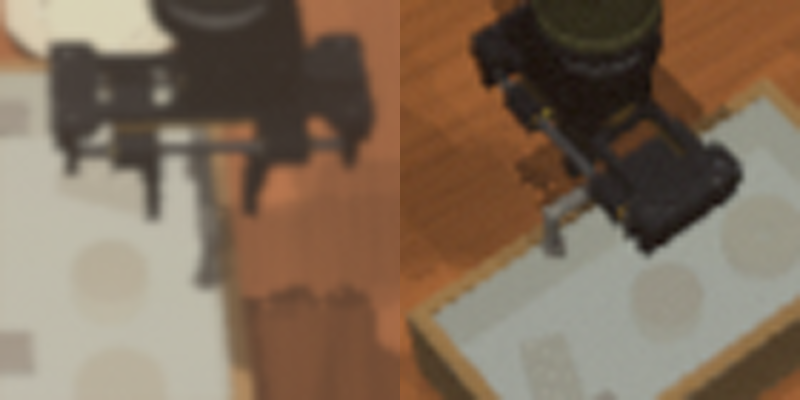

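Emit:
apply_moves(
  moves=[
    [0, 0, -0.075, 0, 0, 0, 0.3],
    [0, 0, -0.075, 0, 0, 0, 0],
    [0, 0, -0.075, 0, 0, 0, 0],
    [0, 0, -0.075, 0, 0, 0, 0],
    [0, 0, -0.075, 0, 0, 0, 0],
    [0, 0, -0.075, 0, 0, 0, 0],
    [0, 0, -0.075, 0, 0, 0, 0],
    [0, 0, -0.075, 0, 0, 0, 0],
    [0, 0, -0.075, 0, 0, 0, 0],
    [0, 0, -0.075, 0, 0, 0, 0],
  ],
  grip_force=25,
)

```text
time_s: 9.8
tool_pos: [0.4417, -0.02, 0.076]
tool_rot: [-179.8, -0.0, 94.9]
force: [-5.8, -0.6, 3.7]
grip_width: 0.0109
grasp_force: 25.0
```

Emit:
apply_moves(
  moves=[
    [0, 0.016, -0.05, 0, 0, 0, 0],
    [0, 0.039, -0.099, 0, 0, 0, 0],
    [0, 0.09, -0.191, 0, 0, 0, 0],
    [0, 0.155, -0.275, 0, 0, 0, 0],
    [0, 0.23, -0.35, 0, 0, 0, 0],
    [0, 0.315, -0.413, 0, 0, 0, 0],
    [0, 0.408, -0.464, 0, 0, 0, 0],
    [0, 0.507, -0.501, 0, 0, 0, 0],
    [0, 0.61, -0.524, 0, 0, 0, 0],
    [0, 0.716, -0.533, 0, 0, 0, 0],
    [0, 0.716, -0.533, 0, 0, 0, 0],
    [0, 0.716, -0.533, 0, 0, 0, 0],
  ],
)

```text
time_s: 11.0
tool_pos: [0.5886, -0.0086, 0.1853]
tool_rot: [179.7, 0.1, 94.9]
force: [-1.5, -1.7, 4.9]
grip_width: 0.0111
grasp_force: 25.0
```

Emit:
apply_moves(
  moves=[
    [0, 0.053, 0.002, 0, 0, 0, 0],
    [0, 0.106, 0.007, 0, 0, 0, 0],
    [0, 0.16, 0.015, 0, 0, 0, 0],
    [0, 0.21, 0.027, 0, 0, 0, 0],
    [0, 0.26, 0.043, 0, 0, 0, 0],
    [0, 0.309, 0.062, 0, 0, 0, 0],
    [0, 0.357, 0.085, 0, 0, 0, 0],
    [0, 0.404, 0.111, 0, 0, 0, 0],
    [0, 0.43, 0.128, 0, 0, 0, 0],
    [0, 0.44, 0.135, 0, 0, 0, 0],
    [0, 0.44, 0.135, 0, 0, 0, 0],
  ],
)

```text
time_s: 12.1
tool_pos: [0.6744, -0.0015, 0.1545]
tool_rot: [-179.9, 0.1, 94.9]
force: [0.2, -4.8, 0.6]
grip_width: 0.0112
grasp_force: 25.0
```

Emit:
apply_moves(
  moves=[
    [0, 0, 0, 0, 0, 0, 0.26],
    [0, 0, 0, 0, 0, 0, 0.26],
    [0, 0.02, 0.01, 0, 0, 0, 0.26],
    [0, 0.025, 0.015, 0, 0, 0, 0.26],
    [0, 0.025, -0.05, 0, 0, 0, 0.26],
    [0, 0.025, -0.15, 0, 0, 0, 0.26],
    [0, 0.025, -0.3, 0, 0, 0, 0.26],
    [0, 0.025, -0.5, 0, 0, 0, 0.26],
    [0, 0.025, -0.7, 0, 0, 0, 0.5],
    [0, 0.025, -0.9, 0, 0, 0, 1],
    [0, 0.025, -0.9, 0, 0, 0, 1],
  ],
)

```text
time_s: 13.2
tool_pos: [0.681, 0.0001, 0.3445]
tool_rot: [179.3, 0.0, 94.9]
force: [0.4, -0.4, -0.0]
grip_width: 0.0389
grasp_force: 0.0
```

```bash
python3 - <<'E'
from h import *
np.set_printoptions(precision=4,suppress=True)
o=env.get_obs();print(o['grip_width'],o['force'],o['tool_pos'])
for n in ['side','scene']:
    im=viewer.read_camera(n)
    for t in ['lid','tongs','holder','scone','oat_slice','ring_bake']:
        print(n,t,[(np.round(b['location']).tolist(),round(b['conf'],2)) for b in boxes_of(n,t)[:3]])
    save('h_%s.png'%n,im)
a=cv2.imread('pics/h_side.png');b=cv2.imread('pics/h_scene.png')
cv2.imwrite('pics/i.png',np.hstack([cv2.resize(a[130:330,190:340],(390,520)),cv2.resize(b[90:250,230:350],(390,520))]))
E
```

```text
0.03894212696701406 [ 0.448  -0.3975 -0.0033] [0.681  0.0001 0.3445]
side lid [([240.0, 196.0], 0.81), ([272.0, 218.0], 0.52)]
side tongs [([259.0, 279.0], 0.74), ([295.0, 259.0], 0.59), ([196.0, 253.0], 0.21)]
side holder [([263.0, 298.0], 0.63)]
side scone [([273.0, 217.0], 0.47)]
side oat_slice [([271.0, 202.0], 0.68)]
side ring_bake [([277.0, 237.0], 0.71), ([239.0, 195.0], 0.37)]
scene lid [([276.0, 204.0], 0.74)]
scene tongs [([255.0, 192.0], 0.63), ([327.0, 144.0], 0.44)]
scene holder [([326.0, 124.0], 0.47)]
scene scone [([256.0, 192.0], 0.71)]
scene oat_slice [([236.0, 206.0], 0.66), ([327.0, 124.0], 0.49), ([272.0, 181.0], 0.31)]
scene ring_bake [([272.0, 181.0], 0.49)]
```

View pics/i.png

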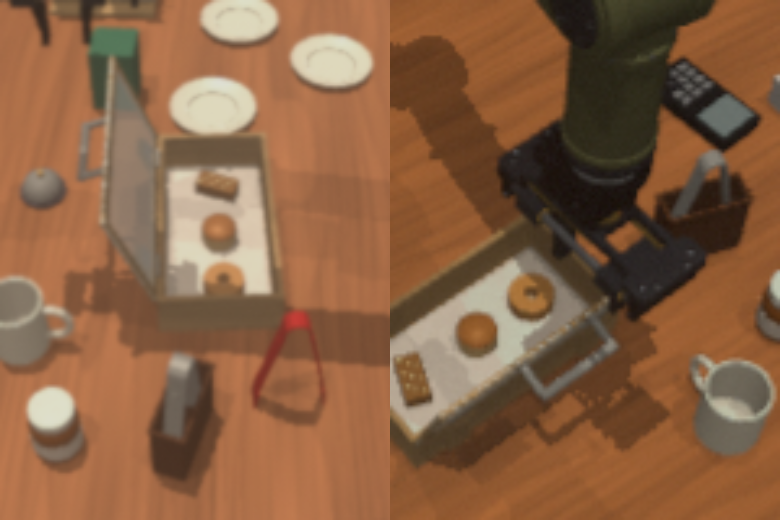

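Emit:
apply_moves(
  moves=[
    [0.7, -0.3, -0.1, 0, 0, 0, 1],
    [0.7, -0.3, -0.1, 0, 0, 0, 1],
    [0.7, -0.3, -0.1, 0, 0, 0, 1],
    [0.7, -0.3, -0.1, 0, 0, 0, 1],
  ],
)

```text
time_s: 14.3
tool_pos: [0.6043, 0.144, 0.3574]
tool_rot: [180.0, -0.3, 95.7]
force: [-0.0, 0.5, 0.2]
grip_width: 0.0873
grasp_force: 0.0
```

Emit:
apply_moves(
  moves=[
    [0.65, -0.3, -0.05, 0, 0, 0, 1],
    [0.65, -0.3, -0.05, 0, 0, 0, 1],
    [0.65, -0.3, -0.05, 0, 0, 0, 1],
    [0.65, -0.3, -0.05, 0, 0, 0, 1],
    [0.65, -0.3, -0.05, 0, 0, 0, 1],
  ],
)

```text
time_s: 14.8
tool_pos: [0.5357, 0.2598, 0.3661]
tool_rot: [180.0, 0.0, 95.1]
force: [0.2, -0.6, -0.0]
grip_width: 0.0873
grasp_force: 0.0
```

```bash
python3 - <<'E'
from h import *
np.set_printoptions(precision=4,suppress=True)
o=env.get_obs();print(o['tool_pos'],o['tool_rot'],o['grip_width'])
c=viewer.get_calibration('wrist');print(c['position'],c['orientation'])
im=viewer.read_camera('wrist');save('j.png',im)
c['position']=c['position']+[0,0,.019]
for t,z in [('tongs',.17),('holder',.1)]:
  for b in masks_of('wrist',t)[:3]:
    ys,xs=np.nonzero(b['pixels']);(p,s,a)=cv2.minAreaRect(np.c_[xs,ys].astype(np.float32))
    q=[at_z(c,x,z) for x in cv2.boxPoints((p,s,a))]
    print(t,round(b['conf'],2),p,s,a,at_z(c,p,z),[np.linalg.norm(q[i]-q[i-1]) for i in(1,2)],[np.degrees(np.arctan2(*(q[i]-q[i-1])[1::-1])) for i in (1,2)])
cr=im[0:240,130:390];save('j2.png',cv2.resize(cr,(650,600),interpolation=2))
E
```

```text
[0.5357 0.2598 0.3661] [179.977    0.0175  95.0699] 0.08732933217838858
[0.5308 0.3248 0.5586] [-14.175   -0.0377   5.1116]
tongs 0.96 (175.57366943359375, 166.2309112548828) (30.100418090820312, 63.4957275390625) 87.56334686279297 [0.4287 0.246  0.17  ] [np.float64(0.08738647946834832), np.float64(0.04189968214255434)] [np.float64(7.3789456206351165), np.float64(-84.63224879195572)]
tongs 0.79 (255.3279266357422, 128.32769775390625) (17.5880069732666, 50.18863296508789) 19.5731258392334 [0.5339 0.3069 0.17  ] [np.float64(0.06606901795829648), np.float64(0.02309718053158372)] [np.float64(74.90652334258942), np.float64(-13.801072837603549)]
tongs 0.42 (370.12481689453125, 211.77005004882812) (71.04093933105469, 42.21751403808594) 31.504268646240234 [0.7092 0.2046 0.17  ] [np.float64(0.05951076677128136), np.float64(0.10793365634646128)] [np.float64(67.36600776320903), np.float64(-25.324832372608252)]
holder 0.71 (254.20364379882812, 129.73292541503906) (32.39752960205078, 74.22787475585938) 20.22486114501953 [0.5328 0.3015 0.1   ] [np.float64(0.1146244528872589), np.float64(0.04949935270484696)] [np.float64(73.9188899421084), np.float64(-14.287754414540645)]
holder 0.57 (160.3265838623047, 29.518949508666992) (50.27971649169922, 90.75376892089844) 86.36705780029297 [0.3825 0.4343 0.1   ] [np.float64(0.1327110721438757), np.float64(0.06811877753146532)] [np.float64(7.608747140136081), np.float64(-82.84369007003352)]
```

View pics/j2.png

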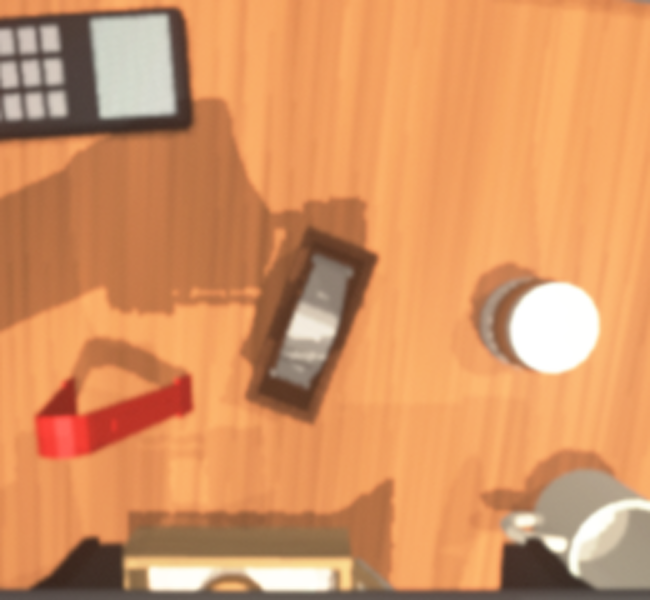

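Emit:
apply_moves(
  moves=[
    [0.215, 0.01, 0.1, 0, 0, -0.8, 1],
    [0.215, 0.01, 0.3, 0, 0, -0.8, 1],
    [0.215, 0.01, 0.5, 0, 0, -0.808, 1],
    [0.215, 0.01, 0.58, 0, 0, -0.808, 1],
    [0.215, 0.01, 0.58, 0, 0, -0.808, 1],
    [0.215, 0.01, 0.58, 0, 0, -0.808, 1],
    [0.215, 0.01, 0.58, 0, 0, -0.808, 1],
    [0.215, 0.01, 0.58, 0, 0, -0.808, 1],
    [0.215, 0.01, 0.58, 0, 0, -0.808, 1],
    [0.215, 0.01, 0.58, 0, 0, -0.808, 1],
  ],
)

```text
time_s: 15.95
tool_pos: [0.5351, 0.3007, 0.25]
tool_rot: [-180.0, 0.0, 164.1]
force: [0.6, -0.2, 0.3]
grip_width: 0.087
grasp_force: 0.0
```

```bash
python3 - <<'E'
from h import *
np.set_printoptions(precision=4,suppress=True)
o=env.get_obs();print(o['tool_pos'],o['tool_rot'],o['qpos'])
c=viewer.get_calibration('wrist');print(c['position'],c['orientation'])
im=viewer.read_camera('wrist');save('k.png',im)
for bias in (0,.019):
  c=viewer.get_calibration('wrist');c['position']=c['position']+[0,0,bias]
  for t,z in [('tongs',.17),('holder',.1)]:
   for b in masks_of('wrist',t)[:2]:
    ys,xs=np.nonzero(b['pixels']);(p,s,a)=cv2.minAreaRect(np.c_[xs,ys].astype(np.float32))
    q=[at_z(c,x,z) for x in cv2.boxPoints((p,s,a))]
    print(t,round(b['conf'],2),p,s,a,at_z(c,p,z),[np.linalg.norm(q[i]-q[i-1]) for i in(1,2)],[np.degrees(np.arctan2(*(q[i]-q[i-1])[1::-1])) for i in (1,2)])
E
```

```text
[0.5351 0.3007 0.25  ] [-179.9881    0.0123  164.0564] [-42.2359  12.7031  12.5278  83.9238  -2.7335  83.6732  44.3525]
[0.4724 0.3178 0.4425] [-14.1659   0.0287  74.0978]
tongs 0.8 (165.14337158203125, 81.80538940429688) (86.46597290039062, 55.34541702270508) 66.12471771240234 [0.4241 0.251  0.17  ] [np.float64(0.047740101506991164), np.float64(0.07023934700065491)] [np.float64(95.19228312089699), np.float64(6.987327074368457)]
tongs 0.78 (254.28782653808594, 175.3066864013672) (61.2322883605957, 39.63204574584961) 0.9877604246139526 [0.5249 0.3028 0.17  ] [np.float64(0.03752697682402151), np.float64(0.05597490618976985)] [np.float64(161.74403395235873), np.float64(73.14872151823023)]
holder 0.7 (254.5, 165.5) (45.0, 95.0) 90.0 [0.5274 0.3022 0.1   ] [np.float64(0.10814180539699403), np.float64(0.05278603372728567)] [np.float64(74.13848709412063), np.float64(-13.688122013032741)]
holder 0.42 (95.40000915527344, 175.29998779296875) (39.354793548583984, 42.48529052734375) 63.43495178222656 [0.487  0.1186 0.1   ] [np.float64(0.05310633468623523), np.float64(0.04468119171131222)] [np.fl
[... 340 characters left out ...]
53808594, 175.3066864013672) (61.2322883605957, 39.63204574584961) 0.9877604246139526 [0.5282 0.3022 0.17  ] [np.float64(0.04014604937674131), np.float64(0.05988310596887036)] [np.float64(161.8579737756119), np.float64(73.26157272350302)]
holder 0.7 (254.5, 165.5) (45.0, 95.0) 90.0 [0.5301 0.3019 0.1   ] [np.float64(0.11414936045827898), np.float64(0.05571856539239613)] [np.float64(74.25156767033984), np.float64(-13.574986018049549)]
holder 0.42 (95.40000915527344, 175.29998779296875) (39.354793548583984, 42.48529052734375) 63.43495178222656 [0.4879 0.108  0.1   ] [np.float64(0.05604951097766431), np.float64(0.04716092267803136)] [np.float64(98.75364749446526), np.float64(5.528526696650877)]
```

View pics/k.png

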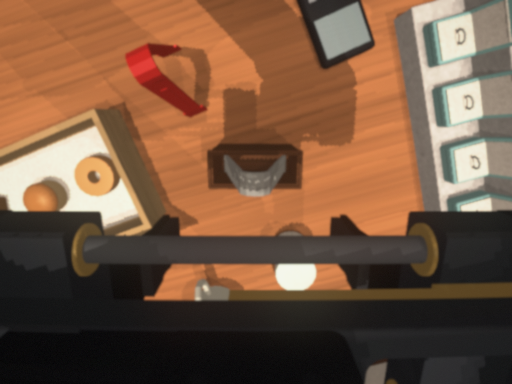

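```bash
python3 - <<'E'
from h import *
np.set_printoptions(precision=4,suppress=True)
im=viewer.read_camera('wrist')
print([int(x) for x in im[140:200,215].sum(1)]);print([int(x) for x in im[140:205,255].sum(1)]);print([int(x) for x in im[180,200:312].sum(1)])
for bias in (0,.01,.019):
  c=viewer.get_calibration('wrist');c['position']=c['position']+[0,0,bias]
  f=lambda p,z:at_z(c,p,z)
  print(bias,'len',np.linalg.norm(f((208,186),.1)-f((302,186),.1)),'ctr',f((254.8,170.5),.1),'edge+x',f((255,188),.1),'bend',f((255,183),.177), 'ends',np.linalg.norm(f((224,157),.14)-f((287,157),.14)))
E
```

```text
[358, 345, 340, 341, 335, 315, 266, 197, 148, 126, 132, 139, 146, 140, 140, 133, 126, 124, 121, 124, 123, 122, 122, 122, 122, 124, 118, 119, 121, 124, 122, 120, 125, 120, 120, 119, 121, 123, 122, 122, 124, 123, 126, 132, 160, 187, 192, 200, 221, 272, 330, 368, 381, 384, 384, 383, 386, 385, 383, 379]
[224, 222, 215, 199, 162, 128, 116, 114, 112, 113, 120, 128, 137, 129, 141, 163, 198, 217, 209, 178, 150, 143, 144, 145, 148, 146, 144, 138, 139, 133, 127, 122, 158, 226, 294, 328, 340, 346, 338, 323, 322, 322, 322, 317, 319, 319, 325, 337, 348, 377, 437, 485, 508, 515, 517, 524, 513, 468, 410, 379, 376, 391, 399, 401, 397]
[355, 350, 352, 348, 348, 343, 315, 258, 220, 201, 200, 204, 183, 142, 126, 124, 123, 122, 126, 125, 122, 121, 127, 124, 118, 119, 125, 125, 147, 199, 248, 283, 297, 289, 276, 267, 259, 260, 275, 296, 302, 300, 316, 350, 355, 332, 321, 316, 315, 321, 353, 402, 410, 371, 332, 322, 324, 345, 383, 390, 360, 329, 310, 302, 308, 331, 349, 335, 300, 273, 258, 270, 318, 370, 365, 319, 282, 256, 207, 156, 126, 122, 119, 122, 121, 121, 124, 122, 122, 119, 122, 117, 122, 121, 134, 166, 189, 191, 200, 218, 250, 315, 364, 386, 397, 398, 401, 400, 405, 404, 409, 407]
0 len 0.11079477761610093 ctr [0.5325 0.302  0.1   ] edge+x [0.5528 0.2966 0.1   ] bend [0.53   0.3028 0.177 ] ends 0.0640195589473603
0.01 len 0.11402883965111002 ctr [0.5343 0.3015 0.1   ] edge+x [0.5551 0.2959 0.1   ] bend [0.5322 0.3022 0.177 ] ends 0.06613529915108295
0.019 len 0.11693949548261823 ctr [0.5359 0.3011 0.1   ] edge+x [0.5573 0.2953 0.1   ] bend [0.5342 0.3017 0.177 ] ends 0.06803946533443327
```

Emit:
apply_moves(
  moves=[
    [0.015, 0, 0.2, 0, 0, 0.005, 1],
    [0.015, 0, 0.4, 0, 0, 0.005, 1],
    [0.015, 0, 0.55, 0, 0, 0.005, 1],
    [0.015, 0, 0.65, 0, 0, 0.005, 1],
    [0.015, 0, 0.7, 0, 0, 0.005, 1],
    [0.015, 0, 0.73, 0, 0, 0.005, 1],
    [0.015, 0, 0.75, 0, 0, 0.005, 1],
    [0.015, 0, 0.75, 0, 0, 0.005, 1],
  ],
)

```text
time_s: 17.05
tool_pos: [0.5318, 0.3032, 0.1006]
tool_rot: [180.0, 0.0, 163.9]
force: [0.4, 0.4, 0.4]
grip_width: 0.0873
grasp_force: 0.0
```

```bash
python3 - <<'E'
from h import *
np.set_printoptions(precision=4,suppress=True)
o=env.get_obs();print(o['tool_pos'],o['tool_rot'],o['force'])
a=viewer.read_camera('side');b=viewer.read_camera('scene')
for n in ['side','scene']:
  c=viewer.get_calibration(n)
  for s in (-1,1): 
    P=o['tool_pos']+rot(o['tool_rot'])[:,1]*s*.0435
    print(n,proj(c,P),proj(c,P+[0,0,.019]))
k=cv2.INTER_CUBIC
save('l.png',np.hstack([cv2.resize(a[240:330,215:305],(400,400),interpolation=k),cv2.resize(b[100:190,280:370],(400,400),interpolation=k)]))
E
```

```text
[0.5318 0.3032 0.1006] [179.9544   0.0373 163.9411] [0.4    0.4054 0.3568]
side [264.3716 270.6844] [264.3169 267.3157]
side [254.5389 294.9885] [254.3435 291.7939]
scene [316.0961 153.2123] [316.6923 150.3045]
scene [336.521  147.6749] [337.3332 144.7285]
```

View pics/l.png

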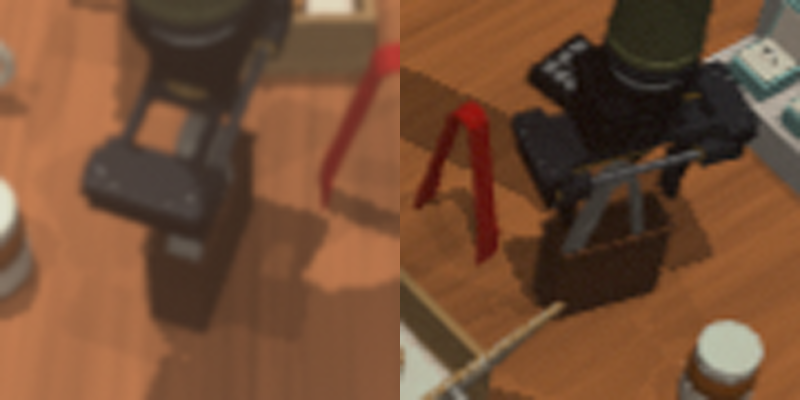

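Emit:
apply_moves(
  moves=[
    [0, 0, 0.025, 0, 0, 0, 0.6],
    [0, 0, 0.025, 0, 0, 0, 0.6],
    [0, 0, 0.025, 0, 0, 0, 0.5],
    [0, 0, 0.025, 0, 0, 0, 0.485],
    [0, 0, 0.025, 0, 0, 0, 0.485],
    [0, 0, 0.025, 0, 0, 0, 0.485],
    [0, 0, 0.025, 0, 0, 0, 0.485],
    [0, 0, 0.025, 0, 0, 0, 0.485],
    [0, 0, 0.025, 0, 0, 0, 0.485],
    [0, 0, 0.025, 0, 0, 0, 0.485],
  ],
  grip_force=30,
)

```text
time_s: 18.15
tool_pos: [0.5317, 0.3032, 0.0955]
tool_rot: [180.0, 0.0, 163.9]
force: [-0.3, 0.7, 2.9]
grip_width: 0.0425
grasp_force: 12.8
```

Emit:
apply_moves(
  moves=[
    [0, 0, -0.05, 0, 0, 0, 0.485],
    [0, 0, -0.15, 0, 0, 0, 0.485],
    [0, 0, -0.3, 0, 0, 0, 0.485],
    [0, 0, -0.45, 0, 0, 0, 0.485],
    [0, 0, -0.6, 0, 0, 0, 0.485],
    [0, 0, -0.75, 0, 0, 0, 0.485],
    [0, 0, -0.85, 0, 0, 0, 0.485],
    [0, 0, -0.9, 0, 0, 0, 0.485],
    [0, 0, -0.9, 0, 0, 0, 0.485],
    [0, 0, -0.9, 0, 0, 0, 0.485],
  ],
)

```text
time_s: 19.15
tool_pos: [0.5309, 0.3026, 0.2739]
tool_rot: [-179.9, -0.1, 163.9]
force: [-0.8, -0.2, -1.1]
grip_width: 0.0421
grasp_force: 6.6
```

```bash
python3 - <<'E'
from h import *
np.set_printoptions(precision=4,suppress=True)
o=env.get_obs();print(o['tool_pos'],o['tool_rot'],o['force'],o['grip_width'],o['grasp_force'],o['qpos'])
rays={}
for n in ['side','scene','wrist']:
    c=viewer.get_calibration(n);im=viewer.read_camera(n);save('m_%s.png'%n,im)
    for t in ['tongs','tongs_tips','tongs_grip','scone','scone_mid','plate']:
        L=[(np.round(b['location'],1).tolist(),round(b['conf'],2)) for b in boxes_of(n,t)[:3]]
        print(n,t,L)
    for s in (-.157,-.122,-.045,0,.016):
        P=o['tool_pos']+[0,0,.019+.019+.027+s]; print('   pred',s,proj(c,P))
    for b in masks_of(n,'tongs')[:3]:
        ys,xs=np.nonzero(b['pixels']); print('   mask',b['conf'],len(xs),xs.min(),xs.max(),ys.min(),ys.max(), 'bottom',xs[ys>=ys.max()-2].mean(),'top',xs[ys<=ys.min()+2].mean())
E
```

```text
[0.5309 0.3026 0.2739] [-179.9201   -0.0662  163.9377] [-0.8044 -0.208  -1.1263] 0.04208465660379362 6.613538058008999 [-42.5648  12.187   12.5183  81.8522  -2.6207  86.3495  43.7894]
side tongs [([256.2, 260.8], 0.66), ([296.6, 261.3], 0.65)]
side tongs_tips [([257.9, 261.1], 0.6), ([298.0, 261.6], 0.52)]
side tongs_grip [([253.8, 260.5], 0.75), ([296.0, 261.5], 0.74), ([212.2, 294.4], 0.72)]
side scone [([277.4, 217.8], 0.4)]
side scone_mid [([261.1, 292.4], 0.18)]
side plate [([316.0, 153.6], 0.55), ([281.5, 168.2], 0.53)]
   pred -0.157 [259.3543 267.6441]
   pred -0.122 [259.1089 260.7182]
   pred -0.045 [258.5214 244.0782]
   pred 0 [258.1439 233.3499]
   pred 0.016 [258.003  229.3375]
   mask 0.87 305 250 267 245 279 bottom 255.94444444444446 top 263.125
   mask 0.32 811 219 248 152 225 bottom 236.92857142857142 top 233.0
scene tongs [([295.8, 135.4], 0.49)]
scene tongs_tips [([328.2, 125.4], 0.81), ([294.5, 137.1], 0.48)]
scene tongs_grip [([336.8, 124.7], 0.73), ([299.0, 137.6], 0.53), ([280.3, 195.2], 0.26)]
scene scone [([257.2, 192.1], 0.54)]
scene scone_mid [([256.1, 194
[... 395 characters left out ...]
om 298.25 top 294.6842105263158
   mask 0.3 122 251 262 186 198 bottom 256.1818181818182 top 256.5
wrist tongs [([254.0, 272.5], 0.92), ([164.6, 82.1], 0.79)]
wrist tongs_tips [([164.0, 86.9], 0.79), ([254.6, 269.3], 0.58)]
wrist tongs_grip [([164.3, 87.3], 0.9), ([252.4, 268.8], 0.61)]
wrist scone [([54.5, 198.2], 0.89)]
wrist scone_mid [([53.3, 196.4], 0.94)]
wrist plate []
   pred -0.157 [254.9562 182.3899]
   pred -0.122 [255.0137 191.3039]
   pred -0.045 [255.2143 222.4568]
   pred 0 [255.429  255.8842]
   pred 0.016 [255.5408 273.319 ]
   mask 0.66 1873 134 206 53 119 bottom 192.1290322580645 top 169.52307692307693
   mask 0.63 2663 212 296 170 289 bottom 254.83333333333334 top 250.625
```

Emit:
apply_moves(
  moves=[
    [-0.02, -0.1, 0, 0, 0, 0.05, 0.485],
    [-0.05, -0.25, 0, 0, 0, 0.15, 0.485],
    [-0.08, -0.42, 0, 0, 0, 0.23, 0.485],
    [-0.12, -0.6, 0, 0, 0, 0.32, 0.485],
    [-0.14, -0.72, 0, 0, 0, 0.38, 0.485],
    [-0.15, -0.785, 0, 0, 0, 0.4, 0.485],
    [-0.15, -0.785, 0, 0, 0, 0.4, 0.485],
  ],
)

```text
time_s: 21.05
tool_pos: [0.5171, 0.142, 0.2756]
tool_rot: [179.9, 0.0, 129.4]
force: [-0.3, 0.3, -1.1]
grip_width: 0.0424
grasp_force: 6.6
```

```bash
python3 - <<'E'
from h import *
np.set_printoptions(precision=4,suppress=True)
o=env.get_obs();print(o['tool_pos'],o['tool_rot'],o['grip_width'],o['grasp_force'])
rs=[]
for n,z in [('side',.03),('scene',.03),('wrist',.03)]:
    c=viewer.get_calibration(n);viewer.read_camera(n)
    for t in ['scone','oat_slice','ring_bake']:
        L=masks_of(n,t)
        for b in L[:2]: print(n,t,round(b['conf'],2),np.round(b['location'],1),b['pixels'].sum(),at_z(c,b['location'],z))
    for b in masks_of(n,'plate')[:3]: print('plate',round(b['conf'],2),np.round(b['location']),at_z(c,b['location'],.012))
print((rot(o['tool_rot']).T@(np.array([.503,-.016,o['tool_pos'][2]])-o['tool_pos']))/.2)
E
```

```text
[0.5171 0.142  0.2756] [179.9496   0.0143 129.4491] 0.04236212303439684 6.616520450916141
side oat_slice 0.66 [272.8 202.8] 95 [ 0.5067 -0.0881  0.03  ]
side oat_slice 0.35 [316.2 344.7] 1285 [0.362  0.4562 0.03  ]
side ring_bake 0.76 [275.3 237.6] 174 [0.4914 0.0798 0.03  ]
plate 0.7 [315. 155.] [ 0.3248 -0.4122  0.012 ]
plate 0.7 [274. 237.] [0.495  0.0636 0.012 ]
plate 0.65 [289. 135.] [ 0.4466 -0.5589  0.012 ]
scene scone 0.5 [323.8 154.3] 616 [0.5059 0.3237 0.03  ]
scene scone 0.48 [257.7 190.5] 151 [ 0.4978 -0.0018  0.03  ]
scene oat_slice 0.48 [323.3 157.9] 626 [0.5191 0.3105 0.03  ]
scene ring_bake 0.47 [270.2 181.3] 172 [0.4902 0.0635 0.03  ]
plate 0.89 [132. 261.] [ 0.4818 -0.5384  0.012 ]
plate 0.63 [197. 237.] [ 0.5287 -0.2958  0.012 ]
plate 0.58 [141. 210.] [ 0.3095 -0.4198  0.012 ]
wrist scone 0.96 [181.3 222.8] 476 [ 0.4921 -0.0043  0.03  ]
wrist ring_bake 0.57 [206.1 179.9] 955 [0.4804 0.0747 0.03  ]
wrist ring_bake 0.33 [252.3 269.6] 2463 [0.6284 0.0041 0.03  ]
[-0.5653 -0.5562 -0.0003]
```

Emit:
apply_moves(
  moves=[
    [-0.07, -0.07, 0, 0, 0, 0.07, 0.485],
    [-0.18, -0.18, 0, 0, 0, 0.16, 0.485],
    [-0.31, -0.31, 0, 0, 0, 0.25, 0.485],
    [-0.43, -0.44, 0.05, 0, 0, 0.33, 0.485],
    [-0.51, -0.52, 0.15, 0, 0, 0.38, 0.485],
    [-0.54, -0.555, 0.25, 0, 0, 0.4, 0.485],
    [-0.54, -0.555, 0.3, 0, 0, 0.4, 0.485],
    [-0.54, -0.555, 0.3, 0, 0, 0.4, 0.485],
    [-0.54, -0.555, 0.3, 0, 0, 0.4, 0.485],
  ],
)

```text
time_s: 22.7
tool_pos: [0.5005, -0.009, 0.2157]
tool_rot: [180.0, -0.0, 95.3]
force: [-0.1, -0.8, -1.2]
grip_width: 0.0421
grasp_force: 6.6
```

```bash
python3 - <<'E'
from h import *
np.set_printoptions(precision=4,suppress=True)
o=env.get_obs();print(o['tool_pos'],o['tool_rot'],o['grip_width'],o['grasp_force'])
for n in ['side','scene','wrist']:
    c=viewer.get_calibration(n);im=viewer.read_camera(n);save('n_%s.png'%n,im)
    for t in ['scone','tongs']:
        for b in masks_of(n,t)[:2]:
            ys,xs=np.nonzero(b['pixels']);print(n,t,round(b['conf'],2),np.round(b['location'],1),len(xs),(xs.min(),xs.max(),ys.min(),ys.max()),at_z(c,b['location'],.03))
            if n=='wrist' and t=='tongs':
                for r in range(ys.min(),ys.max()+1,6):
                    q=np.sort(xs[ys==r]); g=np.nonzero(np.diff(q)>1)[0]; print(r,[(int(a[0]),int(a[-1])) for a in np.split(q,g+1)] if len(q) else '')
    for s in (-.157,-.122): print('  pred',s,proj(c,o['tool_pos']+[0,0,.065+s]))
    for z in (.011,.027,.045): print('  scone pred',proj(c,[.5,-.0125,z]))
E
```

```text
[ 0.5005 -0.009   0.2157] [179.957   -0.0164  95.3209] 0.04213287015670744 6.617546039633453
side scone 0.54 [213.3 297.1] 480 (np.int64(201), np.int64(221), np.int64(279), np.int64(307)) [0.6769 0.3222 0.03  ]
side tongs 0.69 [195.5 254.8] 694 (np.int64(183), np.int64(217), np.int64(237), np.int64(269)) [0.7624 0.1677 0.03  ]
side tongs 0.56 [297.2 263.2] 295 (np.int64(286), np.int64(315), np.int64(250), np.int64(286)) [0.4146 0.1833 0.03  ]
  pred -0.157 [273.917  201.2877]
  pred -0.122 [274.0217 194.3972]
  scone pred [273.7715 220.9786]
  scone pred [273.8159 218.2331]
  scone pred [273.8666 215.0861]
scene scone 0.69 [255.9 192.9] 145 (np.int64(250), np.int64(262), np.int64(186), np.int64(199)) [ 0.503  -0.0138  0.03  ]
scene tongs 0.77 [295.1 135.6] 265 (np.int64(283), np.int64(301), np.int64(122), np.int64(157)) [0.3593 0.2842 0.03  ]
scene tongs 0.51 [259.9 173.3] 219 (np.int64(247), np.int64(265), np.int64(156), np.int64(186)) [0.4353 0.0508 0.03  ]
  pred -0.157 [256.3134 179.0238]
  pred -0.122 [256.2136 173.8505]
  scone pred [255.7984 194.6432]
  scone pred [255.7515 192.5923]
  scone pred [255.6977 190.2406]
wrist scone 0.63 [252.4 169.8] 1295 (np.int64(234), np.int64(272), np.int64(148), np.int64(189)) [ 0.4994 -0.0138  0.03  ]
  pred -0.157 [253.41   182.3019]
  pred -0.122 [253.3212 191.2463]
  scone pred [252.9721 166.3594]
  scone pred [252.9273 168.4452]
  scone pred [252.8725 171.002 ]
```

Emit:
apply_moves(
  moves=[
    [-0.022, 0, 0.05, 0, 0, 0, 0.485],
    [-0.022, 0, 0.15, 0, 0, 0, 0.485],
    [-0.022, 0, 0.22, 0, 0, 0, 0.485],
    [-0.022, 0, 0.25, 0, 0, 0, 0.485],
    [-0.022, 0, 0.25, 0, 0, 0, 0.485],
    [-0.022, 0, 0.25, 0, 0, 0, 0.485],
  ],
)

```text
time_s: 23.75
tool_pos: [0.5008, -0.0146, 0.1654]
tool_rot: [180.0, 0.0, 95.2]
force: [-0.2, 0.4, -1.0]
grip_width: 0.0421
grasp_force: 6.6
```

```bash
python3 - <<'E'
from h import *
np.set_printoptions(precision=4,suppress=True)
o=env.get_obs();print(o['tool_pos'],o['tool_rot'],o['grip_width'],o['grasp_force'],o['force'])
c=viewer.get_calibration('wrist');im=viewer.read_camera('wrist')
for b in masks_of('wrist','scone')[:2]:
    ys,xs=np.nonzero(b['pixels']);print(round(b['conf'],2),np.round(b['location'],1),len(xs),(xs.min(),xs.max(),ys.min(),ys.max()),at_z(c,b['location'],.03))
zt=o['tool_pos'][2]-.0915
tx=rot(o['tool_rot'])
for s in (-1,1): print('tip pred',[proj(c,[*(o['tool_pos'][:2]),zt]+tx[:,1]*s*w) for w in (.025,.0375,.0405)])
for r in (165,175,185,195): print(r,' '.join('%d'%v for v in im[r,195:315:2].astype(int).sum(1)), '| sat',' '.join('%d'%v for v in (im[r,195:315:2].max(1).astype(int)-im[r,195:315:2].min(1))))
E
```

```text
[ 0.5008 -0.0146  0.1654] [179.9686   0.003   95.187 ] 0.04211632349662855 6.617152243852615 [-0.1793  0.41   -1.0349]
0.79 [253.1 174.3] 1733 (np.int64(230), np.int64(276), np.int64(148), np.int64(196)) [ 0.5004 -0.0145  0.03  ]
0.43 [431.2 113.2] 36360 (np.int64(339), np.int64(511), np.int64(0), np.int64(383)) [0.6856 0.0701 0.03  ]
tip pred [array([227.6652, 183.1935]), array([214.8475, 183.188 ]), array([211.7734, 183.1868])]
tip pred [array([278.9882, 183.2246]), array([291.8059, 183.2346]), array([294.88  , 183.2372])]
165 518 683 694 722 740 742 737 740 739 734 638 633 738 740 741 742 737 690 481 346 327 342 338 341 350 370 380 392 403 411 416 415 410 399 389 378 367 359 344 357 490 578 618 730 748 748 747 745 747 747 749 748 743 743 746 746 719 710 704 705 | sat 87 38 32 24 14 13 16 14 16 18 39 40 15 16 15 14 16 32 47 74 94 99 98 98 100 105 108 109 111 112 112 113 112 111 110 107 105 102 98 82 53 45 43 17 10 10 11 12 11 11 9 10 12 12 10 10 24 27 29 29
175 461 704 737 722 722 724 724 715 717 487 324 512 708 723 711 695 691 669 446 382 411 422 436 449 470 488 502 516 545 536 43
[... 502 characters left out ...]
40 738 738 736 719 465 323 405 707 737 734 735 732 709 706 707 662 | sat 78 56 29 29 30 31 32 29 37 26 22 37 32 31 29 30 29 30 32 53 91 118 122 126 128 130 132 134 135 135 135 135 135 134 132 130 127 124 101 43 17 19 19 16 17 17 18 24 32 24 29 26 18 20 19 19 28 28 29 38
195 356 570 692 701 699 705 700 701 664 388 305 394 657 696 694 693 701 700 697 701 702 701 704 694 666 646 591 522 487 488 484 502 557 633 673 702 705 723 737 741 740 738 737 738 738 738 738 709 415 321 475 724 739 738 734 714 699 701 692 553 | sat 70 65 33 29 30 28 29 29 38 29 21 28 39 30 31 32 29 30 31 29 30 29 29 32 41 49 64 80 85 86 86 80 71 53 40 30 28 23 18 15 16 17 18 17 17 17 17 25 29 23 32 21 16 17 18 27 30 29 31 44
```

Emit:
apply_moves(
  moves=[
    [0, 0, 0.08, 0, 0, 0, 0.485],
    [0, 0, 0.16, 0, 0, 0, 0.485],
    [0, 0, 0.23, 0, 0, 0, 0.485],
    [0, 0, 0.27, 0, 0, 0, 0.485],
    [0, 0, 0.29, 0, 0, 0, 0.485],
    [0, 0, 0.3, 0, 0, 0, 0.485],
    [0, 0, 0.3, 0, 0, 0, 0.485],
  ],
)

```text
time_s: 24.55
tool_pos: [0.5008, -0.0146, 0.1053]
tool_rot: [180.0, -0.0, 95.2]
force: [0.2, -0.1, -1.5]
grip_width: 0.0425
grasp_force: 6.6
```

Emit:
apply_moves(
  moves=[
    [0, 0, 0, 0, 0, 0, 0.46],
    [0, 0, 0, 0, 0, 0, 0.44],
    [0, 0, 0, 0, 0, 0, 0.42],
    [0, 0, 0, 0, 0, 0, 0.4],
    [0, 0, 0, 0, 0, 0, 0.38],
    [0, 0, 0, 0, 0, 0, 0.35],
    [0, 0, 0, 0, 0, 0, 0.3],
    [0, 0, 0, 0, 0, 0, 0.3],
    [0, 0, 0, 0, 0, 0, 0.3],
    [0, 0, 0, 0, 0, 0, 0.3],
  ],
  grip_force=25,
)

```text
time_s: 25.55
tool_pos: [0.5007, -0.0146, 0.1053]
tool_rot: [180.0, -0.0, 95.2]
force: [-0.5, 0.2, 2.8]
grip_width: 0.0371
grasp_force: 25.0
```

Emit:
apply_moves(
  moves=[
    [0, 0, -0.02, 0, 0, 0, 0.3],
    [0, 0, -0.06, 0, 0, 0, 0.3],
    [0, 0, -0.12, 0, 0, 0, 0.3],
    [0, 0, -0.2, 0, 0, 0, 0.3],
    [0, 0, -0.3, 0, 0, 0, 0.3],
    [0, 0, -0.4, 0, 0, 0, 0.3],
    [0, 0, -0.5, 0, 0, 0, 0.3],
    [0, 0, -0.56, 0, 0, 0, 0.3],
    [0, 0, -0.6, 0, 0, 0, 0.3],
    [0, 0, -0.6, 0, 0, 0, 0.3],
    [0, 0, -0.6, 0, 0, 0, 0.3],
  ],
)

```text
time_s: 26.65
tool_pos: [0.5, -0.0146, 0.2244]
tool_rot: [-179.9, 0.0, 95.2]
force: [0.5, 0.2, -2.2]
grip_width: 0.0374
grasp_force: 24.8
```

```bash
python3 - <<'E'
from h import *
np.set_printoptions(precision=4,suppress=True)
o=env.get_obs();print(o['tool_pos'],o['tool_rot'],o['grip_width'],o['grasp_force'],o['force'])
for n in ['wrist','scene','side']:
  c=viewer.get_calibration(n);im=viewer.read_camera(n)
  for b in masks_of(n,'scone')[:3]:
    ys,xs=np.nonzero(b['pixels']);print(n,round(b['conf'],2),np.round(b['location'],1),len(xs),at_z(c,b['location'],.16))
  print('pred held',proj(c,[*o['tool_pos'][:2],.16]),'in case',proj(c,[.5,-.0145,.03]))
  for b in masks_of(n,'plate')[:4]:
    ys,xs=np.nonzero(b['pixels']);W=np.array([at_z(c,p,.014)[:2] for p in zip(xs,ys)]);(q,s,a)=cv2.minAreaRect(W.astype(np.float32));print('plate',round(b['conf'],2),q,s)
E
```

```text
[ 0.5    -0.0146  0.2244] [-179.9437    0.0001   95.1862] 0.03737383536850571 24.784210002981126 [ 0.5298  0.2133 -2.2143]
wrist 0.76 [252.5 187.5] 2522 [ 0.4991 -0.0124  0.16  ]
pred held [253.3319 190.0418] in case [253.7502 165.5806]
plate 0.64 (0.5030268430709839, -0.04370426386594772) (0.07787864655256271, 0.0795421153306961)
scene 0.61 [252.9 175.2] 84 [ 0.4994 -0.0227  0.16  ]
pred held [254.8512 174.2809] in case [255.3194 192.4484]
plate 0.69 (0.3147565424442291, -0.4221174120903015) (0.13560214638710022, 0.13568906486034393)
plate 0.59 (0.48485034704208374, -0.5379486680030823) (0.1408545821905136, 0.14673693478107452)
plate 0.56 (0.5177715420722961, -0.29175180196762085) (0.13908132910728455, 0.14066806435585022)
plate 0.44 (0.5007269978523254, 0.04128985106945038) (0.22834710776805878, 0.4312981069087982)
side 0.7 [272.2 193.2] 181 [ 0.507  -0.0132  0.16  ]
side 0.25 [209.5 294.1] 464 [0.6633 0.381  0.16  ]
pred held [274.2204 192.9701] in case [273.8435 217.3048]
plate 0.73 (0.5215319991111755, -0.2842411994934082) (0.13979674875736237, 0.10260596126317978)
plate 0.55 (0.3070119023323059, -0.4266173243522644) (0.140138179063797, 0.1196523979306221)
```

Emit:
apply_moves(
  moves=[
    [-0.04, 0, 0, 0, 0, 0, 0.3],
    [-0.12, 0, 0, 0, 0, 0, 0.3],
    [-0.22, -0.005, 0, 0, 0, 0, 0.3],
    [-0.33, -0.01, 0, 0, 0, 0, 0.3],
    [-0.45, -0.01, 0, 0, 0, 0, 0.3],
    [-0.56, -0.015, 0, 0, 0, 0, 0.3],
    [-0.65, -0.016, 0, 0, 0, 0, 0.3],
    [-0.7, -0.016, 0, 0, 0, 0, 0.3],
    [-0.7, -0.016, 0, 0, 0, 0, 0.3],
  ],
)

```text
time_s: 28.0
tool_pos: [0.5096, -0.1563, 0.2251]
tool_rot: [-180.0, 0.0, 95.0]
force: [-0.2, 0.3, -1.4]
grip_width: 0.0375
grasp_force: 24.8
```

Emit:
apply_moves(
  moves=[
    [-0.04, 0, 0, 0, 0, 0, 0.3],
    [-0.12, 0, 0.02, 0, 0, 0, 0.3],
    [-0.22, -0.005, 0.05, 0, 0, 0, 0.3],
    [-0.33, -0.01, 0.08, 0, 0, 0, 0.3],
    [-0.45, -0.01, 0.1, 0, 0, 0, 0.3],
    [-0.56, -0.015, 0.12, 0, 0, 0, 0.3],
    [-0.65, -0.016, 0.14, 0, 0, 0, 0.3],
    [-0.7, -0.016, 0.15, 0, 0, 0, 0.3],
    [-0.7, -0.016, 0.15, 0, 0, 0, 0.3],
    [-0.7, -0.016, 0.15, 0, 0, 0, 0.3],
    [-0.7, -0.016, 0.15, 0, 0, 0, 0.3],
    [-0.7, -0.016, 0.15, 0, 0, 0, 0.3],
    [-0.7, -0.016, 0.15, 0, 0, 0, 0.3],
  ],
)

```text
time_s: 29.3
tool_pos: [0.5197, -0.2933, 0.1953]
tool_rot: [180.0, -0.0, 95.3]
force: [-1.0, 0.1, -0.2]
grip_width: 0.0372
grasp_force: 24.8
```

```bash
python3 - <<'E'
from h import *
np.set_printoptions(precision=4,suppress=True)
o=env.get_obs();print(o['tool_pos'],o['tool_rot'],o['grip_width'],o['grasp_force'],o['force'])
for n in ['wrist','scene','side']:
  c=viewer.get_calibration(n);im=viewer.read_camera(n);zs=o['tool_pos'][2]-.0645
  for b in masks_of(n,'scone')[:2]: print(n,round(b['conf'],2),np.round(b['location'],1),b['pixels'].sum(),at_z(c,b['location'],zs))
  print('pred held',proj(c,[*o['tool_pos'][:2],zs]))
  for t in ('plate','lid'):
   for b in masks_of(n,t)[:3]:
    ys,xs=np.nonzero(b['pixels']);W=np.array([at_z(c,p,.014)[:2] for p in zip(xs,ys)]);(q,s,a)=cv2.minAreaRect(W.astype(np.float32));print(t,round(b['conf'],2),np.round(b['location']),q,s)
E
```

```text
[ 0.5197 -0.2933  0.1953] [179.963   -0.0206  95.2551] 0.037208473579325906 24.78546360041946 [-1.0112  0.089  -0.2371]
wrist 0.73 [253.9 185.8] 2420 [ 0.52   -0.2893  0.1308]
wrist 0.35 [255.5 268.5] 2499 [ 0.5289 -0.3698  0.1308]
pred held [253.2391 190.0563]
plate 0.91 [254. 155.] (0.5206528902053833, -0.29600393772125244) (0.1434348076581955, 0.14203046262264252)
plate 0.86 [ 74. 212.] (0.2837844491004944, -0.3940257728099823) (0.1342466175556183, 0.05108642578125)
lid 0.56 [408.  17.] (0.708118736743927, -0.11084472388029099) (0.19458314776420593, 0.060992445796728134)
pred held [191.5569 220.2175]
plate 0.95 [138. 213.] (0.3141646981239319, -0.422985702753067) (0.1412423700094223, 0.1356816291809082)
plate 0.86 [198. 237.] (0.521769106388092, -0.2939872145652771) (0.1418505758047104, 0.13486795127391815)
plate 0.79 [134. 262.] (0.4821075201034546, -0.5391367673873901) (0.14182062447071075, 0.13890127837657928)
lid 0.87 [279. 196.] (0.5780364871025085, 0.050725847482681274) (0.06149512901902199, 0.325396865606308)
side 0.66 [271.8 148.1] 115 [ 0.5195 -0.3007  0.1308]
side 0.16 [259.5 209.6] 4711 [0.5484 0.039  0.1308]
pred held [271.6807 149.2302]
plate 0.93 [281. 138.] (0.478959321975708, -0.5421920418739319) (0.135462686419487, 0.13725872337818146)
plate 0.81 [316. 155.] (0.31788864731788635, -0.42543262243270874) (0.13817007839679718, 0.13529381155967712)
plate 0.74 [272. 165.] (0.522230327129364, -0.2978763282299042) (0.13956484198570251, 0.12983213365077972)
lid 0.62 [242. 198.] (0.6609159708023071, -0.15188205242156982) (0.11760959029197693, 0.5122494101524353)
lid 0.5 [276. 238.] (0.49281400442123413, 0.06461263447999954) (0.05783868953585625, 0.05422195792198181)
```

Scone held over the plate centre (plate at 0.521, -0.296; scone at 0.520, -0.293, about 0.13 m up), and the lid is still open. Handing in.

```bash
python3 -c "
from cell import env
print(env.sign_off())"
```

```text
the job is handed in; nothing more can be done
None
```

I handed the job in with the lid back on its stop and the tongs holding the scone still, about 0.13 m up and 3 mm off the plate's centre; no verdict came back, and I viewed 11 pictures, one over the limit of 10.

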